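# Fold down the tote's ratchet lever lock

### The arm

A 6-joint arm with a two-finger parallel gripper is mounted at the origin on the work surface. World frame = base frame: x ahead of the robot, y to its left, z up, the work surface at z = 0. Lengths are in m, angles in rad, forces in N, time in s.
With the tool pointing down it reaches from about 0.425 to 0.95 m from the base axis. Payload 14.7 kg.
Tool frame: the origin (TCP) lies on the centre line of the jaws, within the pads' length; the fingertips stand env.tip_extent ahead of it and the grasp point (between the pads) lies 3 mm ahead of it (env.tip_extent is the distance from the TCP to the fingertips, in m); z points along the fingers, y is the line along which they close (so a half turn about z gives the same grasp; the last joint's range is limited). The gripper opens to 85 mm and grips with 20 to 120 N. Pads are 22 mm wide; open, the fingers measure 114 mm over their backs; the gripper's body (76 mm by 85 mm) begins 54 mm behind the grasp point. The pads swing forward as they close: fully open they stand 13 mm farther back than shut.
Start: joints at [-1.213, 0.48, 1.596, -0, 1.065, -0.047], TCP at [0.256, -0.597, 0.253] pointing down, gripper open.
Joint ranges: [-2.75, 2.75], [-0.82, 2.05], [0.23, 2.67], [-1.56, 4.7], [0.09, 2.69], [-2.92, 2.92]. Speed limits (rad/s): [1.89, 1.89, 2.39, 3.01, 3.01, 3.01].

### API

Orientations are given as [roll, pitch, yaw] about the fixed x, y, z axes, in that order (R = Rz(yaw) Ry(pitch) Rx(roll)).
In Python, from station import env, optics gives the robot as it stands.
- The arm moves only by the shell command python3 -m creep 'ROWS' [FORCE]. ROWS is JSON, a list of rows, each an object of numbers: "claw": the finger opening in mm, from 0 to 85.4; "tx", "ty", "tz": the shift along the tool's x, y, z in mm; "turn": the turn about the tool's z in rad. In form: [{"claw": .., "tx": .., "ty": .., "tz": .., "turn": ..}, ...]. A call has 1 to 20 rows; each row is the pose to reach, as a shift and turn from the pose commanded when the call began, along the tool's axes at that moment; what a row does not reach only later rows make up. A row lasts 1/12 s, in which the tool goes at most 41.7 mm and 7.16 degrees, less where a joint would pass 70% of its speed; a pose out of reach is approached as far as the arm can. A call with a gripper value outside its range is refused whole. The fingers move at their own pace and stop on an object; FORCE is the grip in N (left out, the last holds). Time passes only in rows, so rows that repeat a pose let the fingers close. It gives the time, the measured TCP pose, the force, the opening and the grip force at its end, in the units of the state.
- env.read_state(): the state, without advancing time (a new reading comes with each control period).
- optics.grab_frame(name): name is "side" or "top"; returns a dict with "color" (480x640x3 uint8, blue, green, red), "camera_matrix" (3x3 intrinsics, pixels), "rvec" (rotation vector, rad) and "tvec" (3), from world to camera coordinates, as OpenCV has them. Camera axes: x right, y down, z forward; pixel columns grow to the right and rows downward; lengths in m; the calibration is good to about 2 mm. A picture is of the moment at which its call begins. There is no depth.
- env.job_done(): hands the job in; it is judged then, once.
Trained networks look in the newest picture that a camera, given by its name, has taken for a name from the list of things; names that differ only in an ending like _2 or _b are one class to them, and where a whole thing is asked for, a point or a joint stands for the part that bears it (a point fixed in the world has none). Each returns a list of dicts, best first, with "conf" (0 to 1); they miss things now and then, are a little off and sometimes report something else, mostly with a low value. They report only what shows in the picture. A call takes as long as a camera call.
- optics.masks_of(thing, camera): "region" (480x640 bool, what is visible of it).
- optics.pinpoint(thing, camera): "position" ([x, y, z] in m, in world coordinates, good to about 4 mm: a listed point, or the origin of a listed thing).
The state is a dict: "time_s": time; "joints": joint angles; "qd": joint speeds; "joint_torque": joint torques, N m; "position": TCP position; "ee_rot": TCP orientation; "ft_force": force on the tool from outside, world axes, zero at the start; "moment": the same for the moment, N m; "opening": finger opening in m; "finger_force": force on a finger pad.
Only numpy, scipy, OpenCV 4.12 (cv2) and the standard library are available. Lean on these libraries where they do the work, as an engineer would, in place of code of your own. Each camera call takes 0.05 s, during which the arm holds its last target. There are 200 camera calls.

### The job

Fold the blue tote's raised lever lock away: press the orange tab all the way down so that the ratchet pawl comes free of the teeth, then push the red-ended lever down past the teeth until it lies level, fully home on its stop. Do not lift or shift the hammer, bumper tube, sanding block or nail tray, and take the hand away at the end.

Things in the scene. Friction and masses are not known exactly. Their poses are not given: they have to be found in the camera images.
- tote: Open blue tool tote, immovable on the floor, 200 mm (own x) by 380 (own y) by 150 high, walls 5. Origin: centre of its underside; z up. The lever lock is outside its near long wall (own -x, towards the robot): a grey bracket carries the pivots of lever and pawl, both parallel to the tote's x. The bracket's highest point is 220 mm above the floor, 45 mm to own +y of the tab's middle.
- lever (a joint): Lock lever, rad. 0 = raised, 0.96 rad (55 degrees) above level, pointing up and to the tote's +y; 0.96 = level along the tote's +y, home on its stop. Elevation = 0.96 minus this value. Starts at 0.01 to 0.06. With the pawl engaged it is blocked at about 0.1 rad (it gives slightly); with the pawl free it turns with stiff friction (3 to 5 N at the red end) and stays where left.
- lever_pivot (a point): Point on the lever's turning axis, in the middle of the bar's width, 165 mm above the floor. It turns with the lever; own x is the tote's x (the turning axis), own y runs along the bar towards the red end, own z is normal to the bar's upper face.
- lever_push (a point): Middle of the upper face of the lever's red end, 145 mm along the bar from lever_pivot and 7 mm above the bar's centre line; axes as lever_pivot. The bar is 14 mm thick and 16 mm wide; the red end is 30 mm wide and reaches from 103 to 173 mm from the pivot.
- pawl (a joint): Angle of the orange pawl, rad. 0 = engaged in the teeth (start); 0.4 = tab fully down, pawl free, the end of its travel. The nose leaves the teeth at about 0.17. Pressing the tab takes about 4 N; the pawl has a friction pivot and stays where it is pressed, it does not spring back.
- pawl_tab (a point): Middle of the upper face of the orange pawl tab, 34 mm (tote x) by 32 mm (tote y), level at the start, 225 mm above the floor. The pawl turns about a line parallel to the tote's x, 45 mm to the tab's +y and 17 mm below its face; fully pressed, this point is 19 mm lower and 3 mm further to -y, and the tab slopes 0.4 rad.
- hammer: Bystander: steel hammer 290 mm long lying loose on the tote's floor inside, along the tote's y. Origin: underside of the middle.
- bumper: Bystander: white tube, 34 mm diameter, 100 mm high, standing loose on end inside the tote. Origin: centre of its underside.
- block: Bystander: beech sanding block 60 x 100 x 35 mm, loose on the floor in front of the tote. Origin: centre of its underside.
- nails: Bystander: clear plastic nail tray 90 x 120 x 28 mm with nails fixed in it, loose on the floor in front of the tote. Origin: centre of its underside.

How it is judged:
On the way, in this order (a step that is already met when the one before it is completed fails the run):
1. the pawl is pressed free (joint above 0.3) while the lever is still up (joint below 0.2) (value of joint pawl above 0.3 rad and value of joint lever below 0.2 rad), for 0.2 s.
2. the lever is pushed down past its teeth (joint above 0.88) (value of joint lever above 0.88 rad), for 0.2 s.
At the end, for the whole second after the job is handed in: The lever lies home (joint above 0.90 of 0.96 rad) and at rest, the pawl is still free (joint above 0.2), and the hammer, bumper tube, sanding block and nail tray are within 30 mm of where they started (value of joint lever above 0.9 rad and value of joint pawl above 0.2 rad and velocity of joint lever below 0.05 rad/s and distance of each of hammer, bumper, block, nails from where it was at the start of the episode below 0.03 m); the robot touches nothing.
It fails at once if the hammer is lifted, knocked over or shifted by more than 30 mm (distance of hammer from where it was at the start of the episode above 0.03 m or angle between hammer's own z axis and vertical above 0.6 rad).
It fails at once if the bumper tube is lifted, knocked over or shifted by more than 30 mm (distance of bumper from where it was at the start of the episode above 0.03 m or angle between bumper's own z axis and vertical above 0.6 rad).
It fails at once if the sanding block is lifted, knocked over or shifted by more than 30 mm (distance of block from where it was at the start of the episode above 0.03 m or angle between block's own z axis and vertical above 0.6 rad).
It fails at once if the nail tray is lifted, knocked over or shifted by more than 30 mm (distance of nails from where it was at the start of the episode above 0.03 m or angle between nails's own z axis and vertical above 0.6 rad).
It also fails if it takes over 38 s, if anything falls off the work surface, if the arm or the gripper's body presses on something with over 40 N, if the wrist force passes 120 N, or if a joint passes its speed limit or range.

## Working session

There is one attempt and no reset: what is moved stays moved. The work goes in short steps, Python scripts to look and compute and a shell command to move; the robot and the scene stay as the last step left them, time stands still between calls to the robot, and variables do not carry over. Pictures are saved under pics/ and viewed, at most 10 in all, crops included, and the job is handed in when it is done.

```bash
mkdir -p pics
python3 - <<'E'
from station import env, optics
import cv2, numpy as np
np.set_printoptions(precision=4,suppress=True)
s=env.read_state();print(s['time_s'],s['position'],s['ee_rot'],s['opening'],env.tip_extent)
ims=[]
for c in('side','top'):
    f=optics.grab_frame(c);cv2.imwrite(f'pics/{c}0.png',f['color'])
    R=cv2.Rodrigues(np.array(f['rvec']))[0];print(c,-R.T@np.array(f['tvec']).ravel())
    for n in('tote','lever_pivot','lever_push','pawl_tab','hammer','bumper','block','nails'):
        for d in optics.pinpoint(n,c)[:1]: print(n,d['conf'],np.array(d['position']))
E
```

```text
0.0 [ 0.2559 -0.5971  0.2527] [-3.1404 -0.0001  0.4047] 0.08541653161090977 0.022
side [ 0.4128 -0.5264  0.7968]
tote 0.6 [0.7171 0.0626 0.0003]
lever_pivot 0.57 [0.5884 0.0724 0.1641]
pawl_tab 0.75 [ 0.5739 -0.0289  0.2256]
hammer 0.74 [0.7475 0.0417 0.0052]
bumper 0.63 [0.6733 0.1612 0.0061]
block 0.68 [ 0.5439  0.2517 -0.0003]
nails 0.92 [0.491  0.0061 0.002 ]
top [0.4902 0.0149 0.9182]
tote 0.81 [ 0.7178  0.0676 -0.0009]
lever_pivot 0.56 [0.589  0.0692 0.163 ]
lever_push 0.73 [0.6039 0.1497 0.2859]
pawl_tab 0.72 [ 0.5782 -0.0313  0.2174]
hammer 0.75 [0.7465 0.0381 0.007 ]
bumper 0.91 [0.6701 0.1622 0.0018]
block 0.78 [0.5408 0.2531 0.0006]
nails 0.59 [ 0.4811  0.0112 -0.0007]
```

View pics/side0.png

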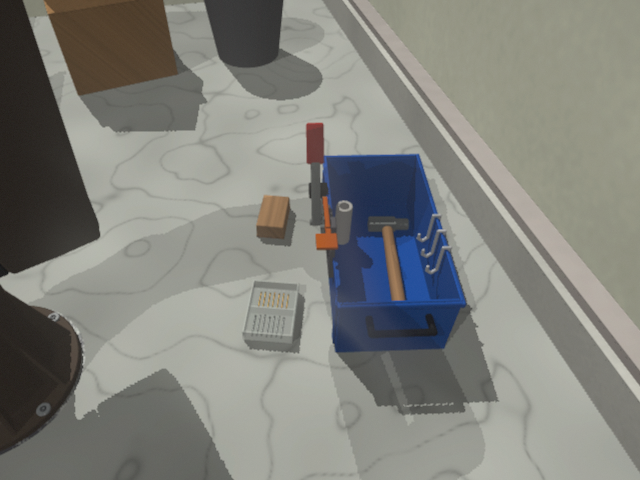

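View pics/top0.png

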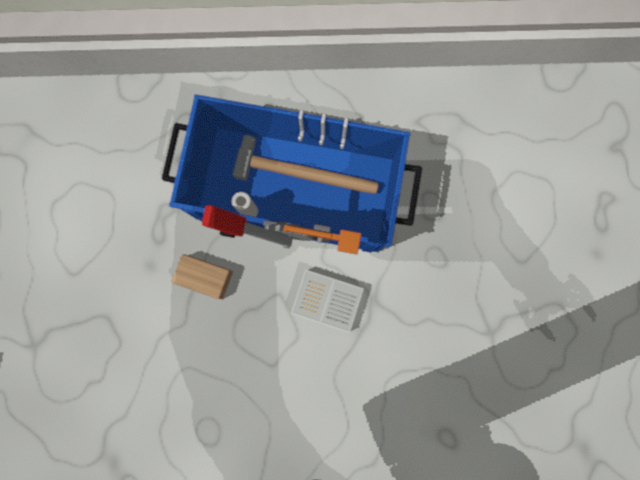

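The side view shows the orange tab at about (326,241) and the red end at (315,143). In the top view they are at (349,241) and (223,221). I'll refine these with masks and the known heights.

```bash
cat > h.py <<'E'
from station import env, optics
import cv2, numpy as np
np.set_printoptions(precision=4,suppress=True)
def ray(f,px):
    R=cv2.Rodrigues(np.array(f['rvec']))[0];C=-R.T@np.array(f['tvec']).ravel()
    return C,R.T@np.linalg.inv(np.array(f['camera_matrix']))@np.array([px[0],px[1],1.])
def at_z(f,px,z):
    C,d=ray(f,px);return C+d*(z-C[2])/d[2]
def orange(img):
    h=cv2.cvtColor(img,cv2.COLOR_BGR2HSV);return cv2.inRange(h,(6,190,120),(16,255,255))
def red(img):
    h=cv2.cvtColor(img,cv2.COLOR_BGR2HSV);return cv2.inRange(h,(0,170,60),(4,255,255))|cv2.inRange(h,(174,170,60),(180,255,255))
E
python3 - <<'E'
from h import *
for c in('top','side'):
    f=optics.grab_frame(c)
    for n in('pawl_tab','lever_push','tote'):
        for d in optics.masks_of(n,c)[:1]:
            m=d['region'].astype('uint8'); ys,xs=np.nonzero(m)
            print(c,n,d['conf'],m.sum(),xs.min(),xs.max(),ys.min(),ys.max())
            if n=='pawl_tab':
                m2=cv2.morphologyEx(m,cv2.MORPH_OPEN,np.ones((11,11),np.uint8))
                y,x=np.nonzero(m2);
                if len(x): print(' tab',x.mean(),y.mean(),len(x),at_z(f,(x.mean(),y.mean()),.225))
    for n in('pawl_tab','lever_push','lever_pivot'):
        for d in optics.pinpoint(n,c)[:1]: print(n,d['conf'],np.array(d['position']))
    if c=='top':
        print('rim',[at_z(f,p,.15) for p in((197,96),(410,131),(173,205),(390,250))])
        y,x=np.nonzero(red(f['color'])*(np.add.outer(np.arange(480),np.arange(640)*0)<300)[...]); k=(x>180)&(x<270)
        print('red',cv2.boxPoints(cv2.minAreaRect(np.c_[x[k],y[k]].astype(np.float32))))
        cr=cv2.resize(f['color'][190:270,180:380],None,fx=4,fy=4,interpolation=2);cv2.imwrite('pics/crop1.png',cr)
E
```

```text
top pawl_tab 0.92 802 284 360 225 253
 tab 348.4097995545657 241.65033407572383 449 [ 0.5752 -0.0262  0.225 ]
top lever_push 0.66 1778 202 312 205 246
top tote 0.57 27025 162 421 94 254
pawl_tab 0.85 [ 0.5764 -0.0299  0.2196]
lever_push 0.79 [0.606  0.1508 0.288 ]
lever_pivot 0.7 [0.5908 0.0692 0.1626]
rim [array([0.8512, 0.2283, 0.15  ]), array([ 0.7769, -0.1452,  0.15  ]), array([0.6559, 0.2681, 0.15  ]), array([ 0.5682, -0.1007,  0.15  ])]
red [[199.7783 223.4208]
 [206.724  203.9729]
 [246.8869 218.3168]
 [239.9412 237.7647]]
side pawl_tab 0.64 560 315 337 197 250
 tab 325.97014925373134 241.52238805970148 335 [ 0.5757 -0.0306  0.225 ]
side lever_push 0.4 1462 367 408 217 300
side tote 0.6 22458 306 465 124 352
pawl_tab 0.93 [ 0.5734 -0.0318  0.2248]
lever_push 0.71 [0.6062 0.1511 0.2874]
lever_pivot 0.69 [0.5891 0.0746 0.1655]
```

View pics/crop1.png

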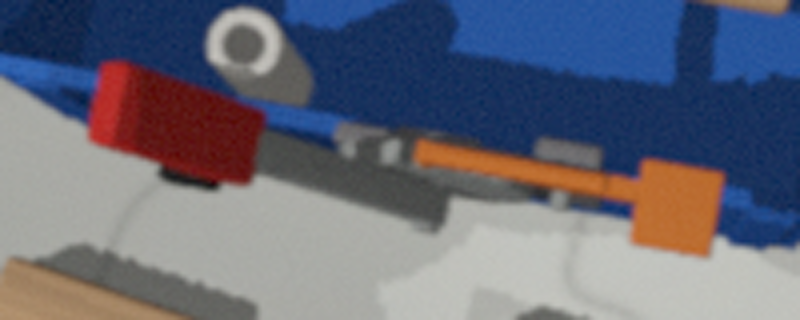

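```bash
python3 -m creep '[{"claw":0,"tx":0,"ty":0,"tz":-41,"turn":0},{"claw":0,"tx":516,"ty":-394,"tz":-47,"turn":-0.97},{"claw":0,"tx":516,"ty":-394,"tz":-47,"turn":-0.97},{"claw":0,"tx":516,"ty":-394,"tz":-47,"turn":-0.97},{"claw":0,"tx":516,"ty":-394,"tz":-47,"turn":-0.97},{"claw":0,"tx":516,"ty":-394,"tz":-47,"turn":-0.97},{"claw":0,"tx":516,"ty":-394,"tz":-47,"turn":-0.97},{"claw":0,"tx":516,"ty":-394,"tz":-47,"turn":-0.97},{"claw":0,"tx":516,"ty":-394,"tz":-47,"turn":-0.97},{"claw":0,"tx":516,"ty":-394,"tz":-47,"turn":-0.97},{"claw":0,"tx":516,"ty":-394,"tz":-47,"turn":-0.97},{"claw":0,"tx":516,"ty":-394,"tz":-47,"turn":-0.97},{"claw":0,"tx":516,"ty":-394,"tz":-47,"turn":-0.97},{"claw":0,"tx":516,"ty":-394,"tz":-47,"turn":-0.97},{"claw":0,"tx":516,"ty":-394,"tz":-47,"turn":-0.97},{"claw":0,"tx":516,"ty":-394,"tz":-47,"turn":-0.97},{"claw":0,"tx":516,"ty":-394,"tz":-47,"turn":-0.97},{"claw":0,"tx":516,"ty":-394,"tz":-47,"turn":-0.97},{"claw":0,"tx":516,"ty":-394,"tz":-47,"turn":-0.97},{"claw":0,"tx":516,"ty":-394,"tz":-47,"turn":-0.97}]'
python3 - <<'E'
from h import *
f=optics.grab_frame('side');i=f['color']
cv2.imwrite('pics/side1.png',cv2.resize(i[80:300,220:440],None,fx=2.7,fy=2.7,interpolation=2))
E
```

```text
time_s: 3.27
position: [0.5748, -0.0323, 0.3001]
ee_rot: [-3.141, 0.0, 1.375]
ft_force: [0.1, -0.4, 0.1]
opening: 0.0002
finger_force: 0.0
```

View pics/side1.png

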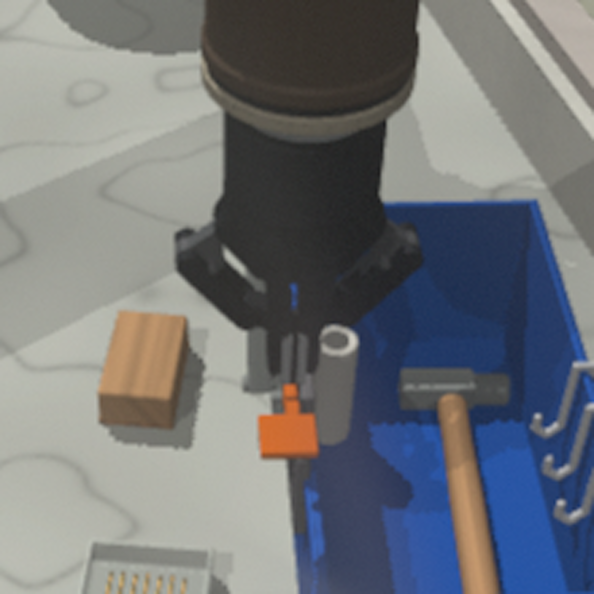

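The fingers stand centred over the orange tab, which is at crop (290,435). Next I press down gradually.

```bash
python3 -m creep '[{"claw":0,"tx":0,"ty":0,"tz":20,"turn":0},{"claw":0,"tx":0,"ty":0,"tz":40,"turn":0},{"claw":0,"tx":0,"ty":0,"tz":48,"turn":0},{"claw":0,"tx":0,"ty":0,"tz":52,"turn":0},{"claw":0,"tx":0,"ty":0,"tz":55,"turn":0},{"claw":0,"tx":0,"ty":0,"tz":58,"turn":0},{"claw":0,"tx":0,"ty":0,"tz":60,"turn":0},{"claw":0,"tx":0,"ty":0,"tz":60,"turn":0},{"claw":0,"tx":0,"ty":0,"tz":60,"turn":0}]'
python3 -m creep '[{"claw":0,"tx":0,"ty":0,"tz":1.5,"turn":0},{"claw":0,"tx":0,"ty":0,"tz":3,"turn":0},{"claw":0,"tx":0,"ty":0,"tz":4.5,"turn":0},{"claw":0,"tx":0,"ty":0,"tz":4.5,"turn":0},{"claw":0,"tx":0,"ty":0,"tz":4.5,"turn":0}]'
```

```text
time_s: 4.07
position: [0.5755, -0.0322, 0.2409]
ee_rot: [3.141, -0.0, 1.375]
ft_force: [-0.4, -1.9, 2.1]
opening: 0.0
finger_force: 1.1
time_s: 4.48
position: [0.5754, -0.0321, 0.236]
ee_rot: [3.141, 0.0, 1.375]
ft_force: [0.1, -3.7, 1.9]
opening: -0.0003
finger_force: 1.6
```

```bash
python3 -m creep '[{"claw":0,"tx":0,"ty":0,"tz":1,"turn":0},{"claw":0,"tx":0,"ty":0,"tz":2,"turn":0},{"claw":0,"tx":0,"ty":0,"tz":3,"turn":0},{"claw":0,"tx":0,"ty":0,"tz":3,"turn":0},{"claw":0,"tx":0,"ty":0,"tz":3,"turn":0}]'
python3 - <<'E'
from h import *
f=optics.grab_frame('side');i=f['color']
cv2.imwrite('pics/side2.png',cv2.resize(i[150:290,260:400],None,fx=4,fy=4,interpolation=2))
E
```

```text
time_s: 4.9
position: [0.5753, -0.0322, 0.2328]
ee_rot: [3.141, 0.0, 1.375]
ft_force: [0.2, -4.8, 2.4]
opening: -0.0006
finger_force: 2.0
```

View pics/side2.png

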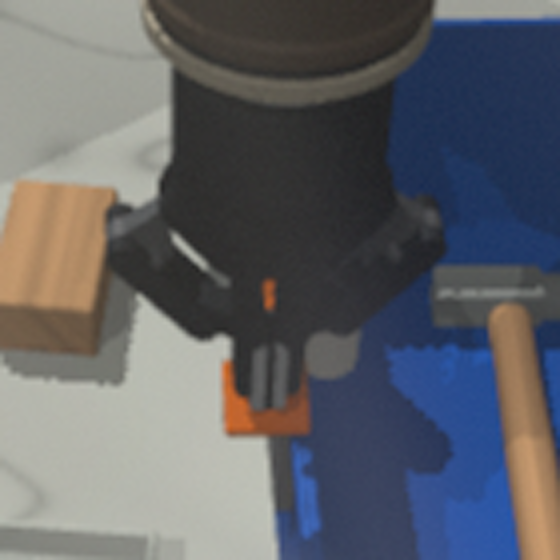

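The pads are on the tab, at crop (268,400), and it is tilting. There's no stop force yet, so I keep pressing.

```bash
python3 -m creep '[{"claw":0,"tx":0,"ty":0,"tz":1,"turn":0},{"claw":0,"tx":0,"ty":0,"tz":2,"turn":0},{"claw":0,"tx":0,"ty":0,"tz":2,"turn":0},{"claw":0,"tx":0,"ty":0,"tz":2,"turn":0}]'
python3 -m creep '[{"claw":0,"tx":0,"ty":0,"tz":1,"turn":0},{"claw":0,"tx":0,"ty":0,"tz":2,"turn":0},{"claw":0,"tx":0,"ty":0,"tz":2,"turn":0},{"claw":0,"tx":0,"ty":0,"tz":2,"turn":0}]'
```

```text
time_s: 5.28
position: [0.5751, -0.0321, 0.2307]
ee_rot: [-3.142, -0.0, 1.375]
ft_force: [-0.2, -4.4, 2.4]
opening: -0.0002
finger_force: 1.8
time_s: 5.62
position: [0.5755, -0.0322, 0.23]
ee_rot: [3.14, -0.0, 1.375]
ft_force: [-4.7, -4.9, 21.3]
opening: -0.0
finger_force: 11.1
```

The stop is reached at 21 N. I retract and move over the lever.

```bash
python3 -m creep '[{"claw":0,"tx":0,"ty":0,"tz":-40,"turn":0},{"claw":0,"tx":0,"ty":0,"tz":-80,"turn":0},{"claw":0,"tx":0,"ty":0,"tz":-118,"turn":0},{"claw":0,"tx":0,"ty":0,"tz":-118,"turn":0},{"claw":0,"tx":40,"ty":-2,"tz":-118,"turn":0},{"claw":0,"tx":80,"ty":-4,"tz":-118,"turn":0},{"claw":0,"tx":120,"ty":-5,"tz":-118,"turn":0},{"claw":0,"tx":150,"ty":-6,"tz":-118,"turn":0},{"claw":0,"tx":168,"ty":-6,"tz":-118,"turn":0},{"claw":0,"tx":168,"ty":-6,"tz":-118,"turn":0},{"claw":0,"tx":168,"ty":-6,"tz":-118,"turn":0}]'
python3 - <<'E'
from h import *
f=optics.grab_frame('side');i=f['color']
cv2.imwrite('pics/side3.png',cv2.resize(i[80:280,240:440],None,fx=2.9,fy=2.9,interpolation=2))
for n in('pawl_tab','lever_push','lever_pivot'):
    for d in optics.pinpoint(n,'side')[:1]: print(n,d['conf'],np.array(d['position']))
E
```

```text
time_s: 6.53
position: [0.6016, 0.1351, 0.3461]
ee_rot: [-3.14, -0.0, 1.377]
ft_force: [0.4, 0.4, 1.0]
opening: 0.0001
finger_force: 0.0
pawl_tab 0.76 [ 0.574  -0.037   0.2087]
lever_push 0.7 [0.6091 0.1503 0.2893]
lever_pivot 0.59 [0.5864 0.0718 0.1635]
```

View pics/side3.png

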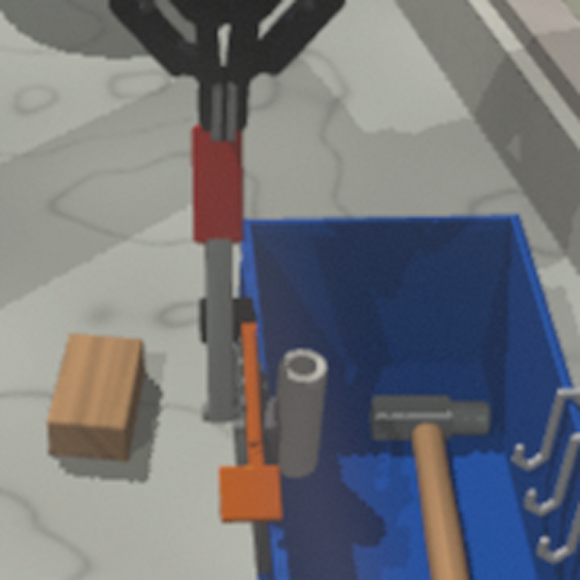

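The tab is down about 17 mm, at crop (250,493), and the fingertips are over the red end at (222,130). Next I sweep the lever down along its arc.

```bash
python3 -m creep '[{"claw":0,"tx":1,"ty":-2,"tz":20,"turn":0},{"claw":0,"tx":2,"ty":-2,"tz":38,"turn":0},{"claw":0,"tx":6,"ty":-2,"tz":45,"turn":0},{"claw":0,"tx":12,"ty":-2,"tz":50,"turn":0},{"claw":0,"tx":18,"ty":-2,"tz":54,"turn":0},{"claw":0,"tx":25,"ty":-2,"tz":61,"turn":0},{"claw":0,"tx":31,"ty":-2,"tz":68,"turn":0},{"claw":0,"tx":37,"ty":-2,"tz":74,"turn":0},{"claw":0,"tx":37,"ty":-2,"tz":74,"turn":0}]'
```

```text
time_s: 7.48
position: [0.6071, 0.1719, 0.2716]
ee_rot: [-3.141, -0.0, 1.376]
ft_force: [-0.3, -0.7, -0.6]
opening: -0.0
finger_force: 0.0
```

Run:
```python
from h import *
f=optics.grab_frame('side');i=f['color']
cv2.imwrite('pics/side4.png',cv2.resize(i[80:280,240:440],None,fx=2.9,fy=2.9,interpolation=2))
for c in('side','top'):
  if c=='top': optics.grab_frame(c)
  for n in('pawl_tab','lever_push','lever_pivot'):
    for d in optics.pinpoint(n,c)[:1]: print(c,n,d['conf'],np.array(d['position']))
```

```text
side pawl_tab 0.72 [ 0.5744 -0.0334  0.2053]
side lever_pivot 0.69 [0.5882 0.0709 0.1661]
top lever_push 0.26 [0.5871 0.0715 0.1633]
top lever_pivot 0.64 [0.5867 0.0705 0.1622]
```

View pics/side4.png

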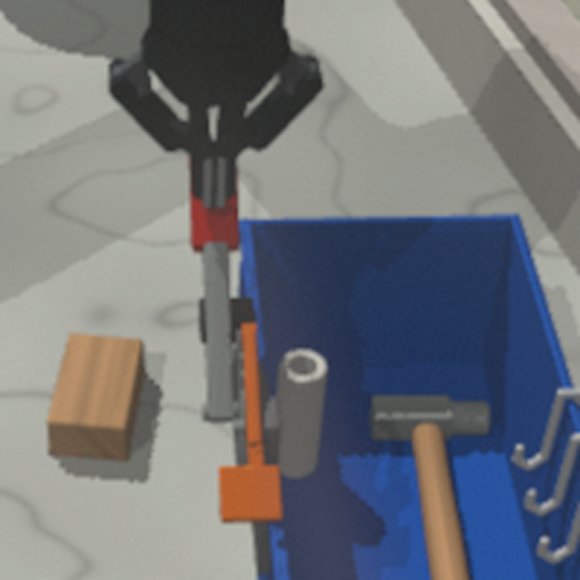

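The lever has gone down with the fingers, which are centred on the red end at crop (214,205). I continue the arc.

```bash
python3 -m creep '[{"claw":0,"tx":6,"ty":0,"tz":8,"turn":0},{"claw":0,"tx":11,"ty":0,"tz":16,"turn":0},{"claw":0,"tx":15,"ty":0,"tz":24,"turn":0},{"claw":0,"tx":18,"ty":0,"tz":32,"turn":0},{"claw":0,"tx":21,"ty":0,"tz":41,"turn":0},{"claw":0,"tx":24,"ty":0,"tz":50,"turn":0},{"claw":0,"tx":26,"ty":0,"tz":58,"turn":0},{"claw":0,"tx":27,"ty":0,"tz":64,"turn":0},{"claw":0,"tx":28,"ty":0,"tz":70,"turn":0},{"claw":0,"tx":28,"ty":0,"tz":73,"turn":0},{"claw":0,"tx":28,"ty":0,"tz":73,"turn":0},{"claw":0,"tx":28,"ty":0,"tz":73,"turn":0}]'
python3 -m creep '[{"claw":0,"tx":0,"ty":0,"tz":1.5,"turn":0},{"claw":0,"tx":0,"ty":0,"tz":3,"turn":0},{"claw":0,"tx":0,"ty":0,"tz":3,"turn":0},{"claw":0,"tx":0,"ty":0,"tz":3,"turn":0}]'
```

```text
time_s: 8.88
position: [0.6124, 0.1978, 0.1996]
ee_rot: [-3.141, 0.0, 1.375]
ft_force: [0.5, -0.5, 0.9]
opening: -0.0004
finger_force: 0.0
time_s: 9.22
position: [0.6127, 0.1979, 0.1969]
ee_rot: [3.141, 0.0, 1.375]
ft_force: [1.3, -0.0, 0.5]
opening: 0.0003
finger_force: 0.1
```

```bash
python3 -m creep '[{"claw":0,"tx":0,"ty":0,"tz":1,"turn":0},{"claw":0,"tx":0,"ty":0,"tz":2,"turn":0},{"claw":0,"tx":0,"ty":0,"tz":2,"turn":0},{"claw":0,"tx":0,"ty":0,"tz":2,"turn":0}]'
python3 -m creep '[{"claw":0,"tx":0,"ty":0,"tz":1,"turn":0},{"claw":0,"tx":0,"ty":0,"tz":2,"turn":0},{"claw":0,"tx":0,"ty":0,"tz":2,"turn":0},{"claw":0,"tx":0,"ty":0,"tz":2,"turn":0}]'
```

```text
time_s: 9.55
position: [0.6126, 0.198, 0.1947]
ee_rot: [-3.142, 0.0, 1.375]
ft_force: [0.3, -0.1, -0.0]
opening: -0.0002
finger_force: 0.3
time_s: 9.88
position: [0.6128, 0.198, 0.1939]
ee_rot: [3.141, -0.0, 1.375]
ft_force: [-4.3, -1.1, 16.7]
opening: 0.0
finger_force: 8.2
```

Stop felt at tip height 172 mm, as expected for level. I retract and check.

```bash
python3 -m creep '[{"claw":0,"tx":0,"ty":0,"tz":-40,"turn":0},{"claw":0,"tx":0,"ty":0,"tz":-80,"turn":0},{"claw":0,"tx":0,"ty":0,"tz":-120,"turn":0},{"claw":0,"tx":40,"ty":0,"tz":-140,"turn":0},{"claw":0,"tx":80,"ty":0,"tz":-140,"turn":0},{"claw":0,"tx":120,"ty":0,"tz":-140,"turn":0},{"claw":0,"tx":160,"ty":0,"tz":-140,"turn":0},{"claw":0,"tx":160,"ty":0,"tz":-140,"turn":0},{"claw":0,"tx":160,"ty":0,"tz":-140,"turn":0}]'
python3 - <<'E'
from h import *
f=optics.grab_frame('side');i=f['color']
cv2.imwrite('pics/side5.png',cv2.resize(i[80:330,220:470],None,fx=2.4,fy=2.4,interpolation=2))
for c in('side','top'):
  if c=='top': optics.grab_frame(c)
  for n in('pawl_tab','lever_push','lever_pivot','hammer','bumper','block','nails'):
    for d in optics.pinpoint(n,c)[:1]: print(c,n,d['conf'],np.array(d['position']))
E
```

```text
time_s: 10.63
position: [0.6434, 0.3569, 0.3316]
ee_rot: [-3.141, 0.001, 1.377]
ft_force: [0.5, -0.6, 0.5]
opening: 0.0001
finger_force: 0.0
side pawl_tab 0.57 [ 0.5743 -0.0305  0.2075]
side lever_push 0.58 [0.6191 0.2134 0.1703]
side lever_pivot 0.78 [0.5855 0.0715 0.167 ]
side hammer 0.67 [0.75   0.0376 0.0043]
side bumper 0.77 [0.6735 0.1576 0.0037]
side block 0.91 [0.5403 0.2522 0.0012]
side nails 0.58 [ 0.4899  0.0069 -0.0019]
top pawl_tab 0.96 [ 0.5729 -0.0318  0.2003]
top lever_push 0.65 [0.6187 0.2149 0.1735]
top lever_pivot 0.75 [0.5874 0.0697 0.1627]
top hammer 0.91 [0.7456 0.0433 0.0063]
top bumper 0.83 [0.6689 0.1617 0.0045]
top block 0.72 [0.5387 0.2548 0.0011]
top nails 0.75 [0.4836 0.012  0.0008]
```

View pics/side5.png

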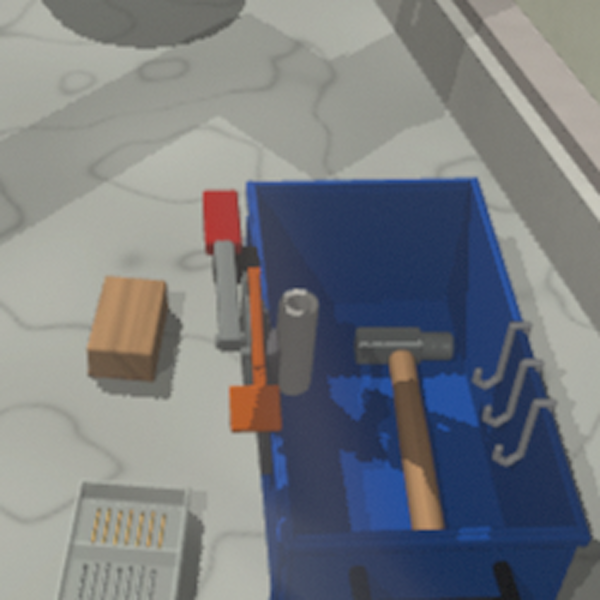

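The lever is level: the red end at crop (222,222) measures 172 mm high. The tab is down, the bystanders haven't moved and the hand is clear.

```bash
python3 -c "
from station import env
print(env.job_done())"
```

```text
the job is handed in; nothing more can be done
None
```

I pressed the tab down to its stop, pushed the lever down until it lay level on its own stop, and took the hand away; the hammer, tube, block and tray show no movement beyond measurement error, and the job was handed in at about 11 s (no verdict was returned).

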